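# Make up two test kits on their layout boards

### The arm

A 7-joint arm with a two-finger parallel gripper is mounted at the origin on a cart in front of the work surface, level with it; the furniture and walls round the work are solid. World frame = base frame: x ahead of the robot, y to its left, z up, the work surface at z = 0. Lengths are in m, angles in degrees, forces in N, time in s.
With the tool pointing down it reaches from about 0.35 to 0.9 m from the base axis. Payload 8.1 kg.
Tool frame: the origin (TCP) lies at the very end of the fingers, on their centre line; the grasp point (between the pads) lies 19 mm behind it; z points along the fingers, y is the line along which they close (so a half turn about z gives the same grasp; the last joint's range is limited). The gripper opens to 85 mm and grips with 20 to 120 N. Pads are 22 mm wide; open, the fingers measure 114 mm over their backs; the gripper's body (76 mm by 85 mm) begins 54 mm behind the grasp point. The pads swing forward as they close: fully open they stand 13 mm farther back than shut.
Start: joints at [-72.055, 24.895, 1.432, 90.138, -0.665, 64.973, -4.303], TCP at [0.252, 0.572, 0.231] pointing down, gripper open.
Joint ranges: [-149.89, 149.89], [-25.12, 119.58], [-72.63, 75.52], [4.76, 147.25], [-75.54, 255.54], [6.69, 114.76], [-157.13, 157.13]. Speed limits (degrees/s): [127.2, 127.2, 172.46, 172.46, 180, 180, 180].

### API

Orientations are given as [roll, pitch, yaw] about the fixed x, y, z axes, in that order (R = Rz(yaw) Ry(pitch) Rx(roll)).
In Python, from station import arm gives the robot as it stands.
- The arm moves only by the tool apply_moves, never from a script. Its argument "motion" is a list that holds one entry, the list of rows, each a list of 7 numbers: the shift along the tool's x, y, z in mm, then the turn, a rotation vector about the tool's x, y, z in degrees, then the opening, from -1 (shut) to 1 (fully open). In form: [[[tx, ty, tz, wx, wy, wz, hand], ...]]. A call has 1 to 8 rows; each row shifts and turns the commanded pose from where the row before left it, along the tool's axes as they then stand; what a row does not reach is not made up. A row lasts 1/10 s, in which the tool goes at most 50 mm and 8.59 degrees, less where a joint would pass 70% of its speed; a pose out of reach is approached as far as the arm can. A call with a gripper value outside its range is refused whole. The fingers move at their own pace and stop on an object; "force" is the grip in N (left out, the last holds). Time passes only in rows, so rows that do not move let the fingers close. It gives the time, the measured TCP pose, the force, the opening and the grip force at its end, in the units of the state.
- arm.get_state(): the state, without advancing time (a new reading comes with each control period).
- arm.grab_frame(name): name is "scene" or "top" or "wrist"; returns a dict with "frame" (420x560x3 uint8, red, green, blue), "fx", "fy", "cx", "cy" (pixels), "dist" ([k1, k2, p1, p2, k3] as OpenCV has them; the pictures are not rectified), "pose" (4x4, takes a point from camera to world coordinates); the wrist camera has in their place "T_tool_cam" (4x4, takes a point from camera to tool coordinates, whose origin is the TCP and whose axes are the flange's). Camera axes: x right, y down, z forward; pixel columns grow to the right and rows downward; lengths in m; the calibration is good to about 2 mm. A picture is of the moment at which its call begins: read the wrist's pose just before it. There is no depth.
- arm.sign_off(): hands the job in; it is judged then, once.
The state is a dict: "time_s": time; "qpos": joint angles; "joint_vel": joint speeds; "joint_torque": joint torques, N m; "tool_pos": TCP position; "eef_rot": TCP orientation; "ft_force": force on the tool from outside, world axes, zero at the start; "ft_torque": the same for the moment, N m; "gripper_width": finger opening in m; "finger_force": force on a finger pad.
Only numpy, scipy, OpenCV 4.12 (cv2) and the standard library are available. Lean on these libraries where they do the work, as an engineer would, in place of code of your own. Each camera call takes 0.05 s, during which the arm holds its last target. There are 200 camera calls.

### The job

Make up the two kits from the stock on the worktop: on the long narrow board, stand the small glass vial on the round outline and lay the flat test cassette on the oblong outline; on the square board, stand the green-capped bottle on the round outline and lay the small microtube on the oblong outline. Centre each piece on its outline, the two lying pieces along theirs (either way round), keep the bottle and the vial upright all the way, and leave the petri dish and the beaker where they are.

Things in the scene. Friction and masses are not known exactly. Their poses are not given: they have to be found in the camera images.
- vial: the stock's small glass serum vial with a white crimp cap, standing upright: 27 mm diameter, 64 mm tall (body to about 45 mm, then neck and cap; may be gripped 20 to 45 mm up; 35 g). Origin at the centre of its underside, z up along it.
- bottle: the stock's white plastic bottle with a green screw cap, the only bottle here, standing upright: body 46 mm diameter, 98 mm tall (the cap, 26 mm diameter, takes the top 16 mm; grip the body 45 to 75 mm up; about 0.12 kg). Origin at the centre of its underside, z up along it.
- cassette: flat white plastic test cassette lying on the worktop: 20 x 70 x 6 mm (solid to 5 mm height). Origin at the centre of its underside; long side along its y, the narrow 20 mm across its x; z up. Pick it low, across the 20 mm width.
- microtube: small whitish capped plastic microtube lying on the worktop: 38 mm long along its y, 14 mm across its cap flange in x, 14 mm high (solid: 10 mm wide in x, 12 mm high). It does not roll. Origin at the middle of its length at its underside; z up. Pick it across its x.
- long_board: the long narrow grey layout board, fixed: 180 mm (its x) x 80 mm (its y), 6 mm thick. Origin at the centre of its underside. White outlines flush with its top: an oblong, 84 mm along the board's x by 34 mm along y, centred at x = -43 mm, y = 0; and a round one, 60 mm diameter, centred at x = +52 mm, y = 0. Lies left or right of the grey block heater, turned up to 15 degrees; on the right, thin black cords over its near end give no resistance.
- square_board: the square grey layout board, fixed: 150 x 150 mm, 6 mm thick. Origin at the centre of its underside. White outlines flush with its top: an oblong, 34 mm along the board's x by 84 mm along y, centred at x = -50 mm, y = 0; and a round one, 60 mm diameter, centred at x = +42 mm, y = 0. Lies left or right of the grey block heater, turned up to 15 degrees; on the right, thin black cords over its near end give no resistance.
- petri: round petri dish with lid, 62 mm diameter, 14 mm high, loose on the worktop, not part of the kits. Origin at the centre of its underside.
- beaker: empty glass beaker, 53 mm diameter, 70 mm tall, loose on the worktop, not part of the kits. Origin at the centre of its underside.
Things that resemble listed ones, but are neither listed nor needed, are in the scene too. Leave any red, turquoise or yellow look-alike of the bottle alone.

How it is judged (in metres and radians):
At the end, for the whole second after the job is handed in: Vial and bottle upright on their round outlines, cassette and microtube flat on their oblong ones and within 11 degrees along them, each on its own board: centred within 12 mm along both board axes, resting on the board (height within 4 mm, tilt under 0.1 rad), released and at rest (x of vial in the frame of long_board between 0.04 and 0.064 m and y of vial in the frame of long_board between -0.012 and 0.012 m and z of vial in the frame of long_board between 0.002 and 0.01 m and x of cassette in the frame of long_board between -0.055 and -0.031 m and y of cassette in the frame of long_board between -0.012 and 0.012 m and z of cassette in the frame of long_board between 0.002 and 0.01 m and angle between the y axis of cassette and the x axis of long_board, either way round below 0.2 rad and x of bottle in the frame of square_board between 0.03 and 0.054 m and y of bottle in the frame of square_board between -0.012 and 0.012 m and z of bottle in the frame of square_board between 0.002 and 0.01 m and x of microtube in the frame of square_board between -0.062 and -0.038 m and y of microtube in the frame of square_board between -0.012 and 0.012 m and z of microtube in the frame of square_board between 0.002 and 0.01 m and angle between the y axis of microtube and the y axis of square_board, either way round below 0.2 rad and angle between each of bottle, vial, cassette, microtube's own z axis and vertical below 0.1 rad and linear speed of each of bottle, vial, cassette, microtube below 0.02 m/s); the robot touches nothing.
It fails at once if the bottle or the vial is tipped over (angle between any of bottle, vial's own z axis and vertical above 0.6 rad).
It fails at once if the petri dish or the beaker is shifted by more than 20 mm (distance of any of petri, beaker from where it was at the start of the episode above 0.02 m).
It also fails if it takes over 112 s, if anything falls off the work surface, if the arm or the gripper's body presses on something with over 40 N, if the wrist force passes 120 N, or if a joint passes its speed limit or range.

## Working session

There is one attempt and no reset: what is moved stays moved. The work goes in short steps, Python scripts to look and compute and a tool call to move; the robot and the scene stay as the last step left them, time stands still between calls to the robot, and variables do not carry over. Pictures are saved under pics/ and viewed, at most 14 in all, crops included, and the job is handed in when it is done.

Besides the shell and the picture viewer there is one more tool, called after "Request:" in YAML: its name, and indented under it one key for each argument. apply_moves: Moves the arm, as the interface text tells. Its arguments: {"type":"object","properties":{"motion":{"type":"array"},"force":{"type":"number"}},"required":["motion"]}

```bash
mkdir -p pics; ls
python3 - <<'E'
from station import arm
import cv2
for n in ("scene","top"):
    f=arm.grab_frame(n); cv2.imwrite(f"pics/{n}0.png",cv2.resize(f["frame"],(784,588))[:,:,::-1] if 0 else f["frame"][:,:,::-1])
    print(n,f["fx"],f["fy"],f["cx"],f["cy"],f["dist"]);print(f["pose"].round(4) if hasattr(f["pose"],'round') else f["pose"])
s=arm.get_state();print(s)
E
```

```text
pics
scene 398.14868295025093 398.14868295025093 278.3684136765739 205.9685521113344 [-0.02881371  0.          0.          0.          0.        ]
[[ 0.7649 -0.4825  0.4267  0.0404]
 [-0.6439 -0.5562  0.5254 -0.5141]
 [-0.0161 -0.6766 -0.7361  0.9604]
 [ 0.      0.      0.      1.    ]]
top 526.4416029047901 526.4416029047901 284.56750772969013 211.0531955643641 [-0.16718117  0.          0.          0.          0.        ]
[[-0.1466 -0.78    0.6084 -0.6286]
 [-0.9892  0.1107 -0.0964  0.3133]
 [ 0.0078 -0.616  -0.7877  1.5526]
 [ 0.      0.      0.      1.    ]]
{'time_s': 0.1, 'qpos': array([-72.0544686 ,  24.9319405 ,   1.42918891,  90.18263486,
        -0.66350299,  64.97302397,  -4.30125029]), 'joint_vel': array([-0.02545015, -0.03119875, -0.01920509, -0.16767027,  0.08012787,
       -0.06159601,  0.00214934]), 'joint_torque': array([ 3.27234739e-03, -6.71762037e+01,  1.02826405e+00, -3.16904855e+01,
        1.58188498e-02,  7.19559714e-03,  6.14268401e-06]), 'tool_pos': array([0.25231584, 0.57132531, 0.23061819]), 'eef_rot': array([-1.79921041e+02,  7.53974688e-03,  1.56175639e+02]), 'ft_force': array([-0.08393991, -0.25437492, -1.3140389 ]), 'ft_torque': array([ 0.01035984, -0.02900176, -0.0322903 ]), 'finger_force': 0.0, 'gripper_width': 0.08539594119197945}
```

View pics/scene0.png

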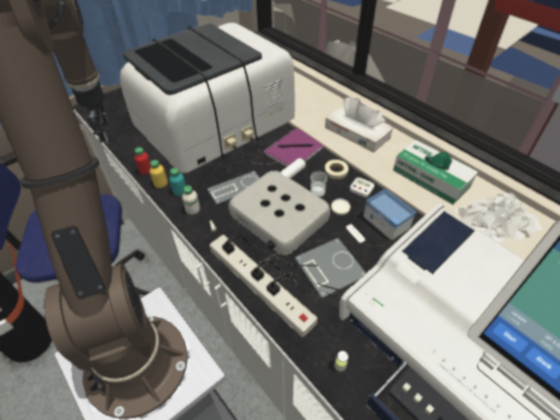

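View pics/top0.png

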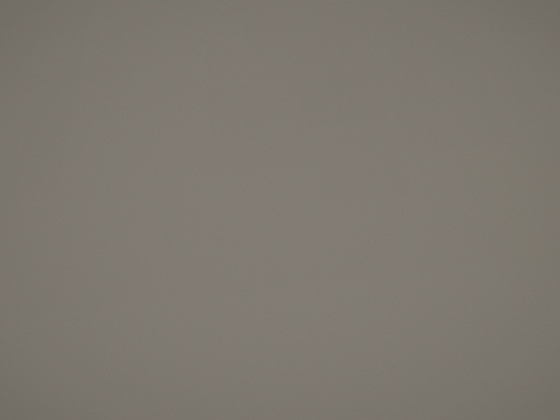

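The scene view shows the long board left of the heater at about (235,187) and the square board right of it at (335,265). The white bottle is at (192,200) and the cassette at (355,233). The petri is near (341,206), the beaker at (318,182), a vial-like piece at (342,358) and a microtube-like piece at (212,225). The top camera is blocked and shows plain grey.

```bash
cat > h.py <<'E'
import numpy as np, cv2, json
from scipy.spatial.transform import Rotation as R
from station import arm
def Ttool(s):
    T=np.eye(4);T[:3,:3]=R.from_euler('xyz',s['eef_rot'],degrees=True).as_matrix();T[:3,3]=s['tool_pos'];return T
def grab(n,path=None):
    s=arm.get_state();f=arm.grab_frame(n)
    f['pose']=np.array(f['pose']) if n!='wrist' else Ttool(s)@np.array(f['T_tool_cam'])
    f['K']=np.array([[f['fx'],0,f['cx']],[0,f['fy'],f['cy']],[0,0,1]])
    f['bgr']=np.ascontiguousarray(f['frame'][:,:,::-1])
    if path: cv2.imwrite(path,f['bgr']); np.savez(path[:-4]+'.npz',K=f['K'],dist=np.array(f['dist']),pose=f['pose'])
    return f
def load(path):
    d=dict(np.load(path[:-4]+'.npz'));d['bgr']=cv2.imread(path);return d
def ray(f,uv,z=0.):
    uv=np.asarray(uv,float).reshape(-1,1,2)
    n=cv2.undistortPoints(uv,f['K'],np.array(f['dist'],float))[:,0]
    d=np.c_[n,np.ones(len(n))]@f['pose'][:3,:3].T;o=f['pose'][:3,3]
    return o+d*((z-o[2])/d[:,2])[:,None]
E
python3 - <<'E'
from h import *
f=grab('scene','pics/scene1.png')
c=f['bgr'][130:390,120:400];cv2.imwrite('pics/c1.png',cv2.resize(c,None,fx=2.3,fy=2.3,interpolation=cv2.INTER_CUBIC)[:598])
for n,uv,z in [('bottle',(192,211),0),('vial',(341,368),0),('cass',(355,233),.005),('tube?',(212,225),.01),('LB',(237,187),.006),('SB',(334,265),.006),('petri',(341,206),.007),('beaker',(318,190),0),('heater',(280,205),.05)]:
    print(n,ray(f,uv,z)[0].round(3))
E
```

```text
bottle [ 0.37   0.339 -0.   ]
vial [ 0.372 -0.329  0.   ]
cass [ 0.699 -0.072  0.005]
tube? [0.383 0.238 0.01 ]
LB [0.544 0.327 0.006]
SB [ 0.566 -0.113  0.006]
petri [0.746 0.033 0.007]
beaker [0.746 0.139 0.   ]
heater [0.575 0.135 0.05 ]
```

View pics/c1.png

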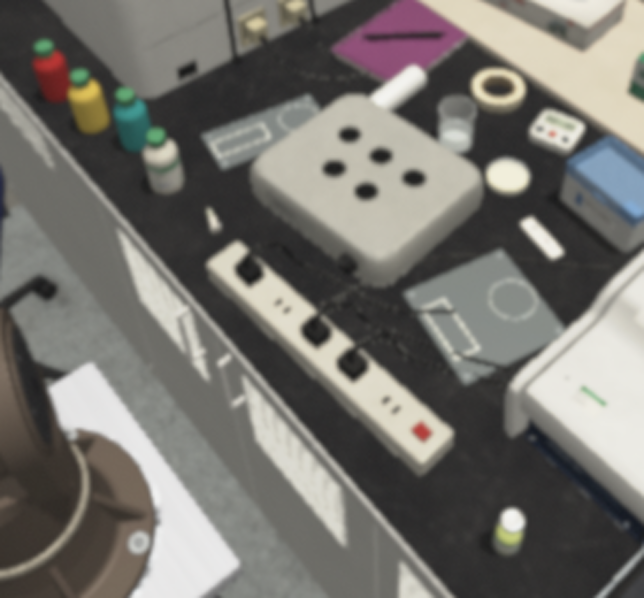

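The crop confirms the vial at crop (508,530), the bottle with green cap at (163,165) and the microtube at (213,220). The cassette is at (541,238), the beaker at (457,125), the petri at (508,176), and both boards show their outlines. Next I look with the wrist camera.

```bash
cat >> h.py <<'E'
def go(x,y,z,yaw,s=None):
    "total turn about tool z first, then shift in tool axes (mm)"
    s=s or arm.get_state();T=Ttool(s)
    Rt=R.from_euler('xyz',[180,0,yaw],degrees=True)
    rv=(R.from_matrix(T[:3,:3]).inv()*Rt).as_rotvec(degrees=True)
    d=Rt.inv().apply(np.array([x,y,z])-T[:3,3])*1000
    print('turn',rv.round(1),'shift',d.round(1),'|',np.linalg.norm(d).round(),'pos',T[:3,3].round(4),s['eef_rot'].round(1),'t',round(s['time_s'],1),'F',s['ft_force'].round(1),'w',round(s['gripper_width']*1000,1))
E
python3 - <<'E'
from h import *
f=grab('wrist','pics/w0.png');print(f['T_tool_cam'].round(3),f['fx'],f['dist'])
go(.42,.30,.40,120)
E
```

```text
[[ 0.001 -0.955 -0.296  0.077]
 [ 1.     0.001 -0.001  0.   ]
 [ 0.001 -0.296  0.955 -0.142]
 [ 0.     0.     0.     1.   ]] 306.9679559011798 [0.00752679 0.         0.         0.         0.        ]
turn [-0.1  0.  36.2] shift [-318.9    9.4 -169.2] | 361.0 pos [0.2524 0.5715 0.2308] [-179.9    0.   156.2] t 0.2 F [-0.4  0.1 -0.6] w 85.2
```

View pics/w0.png

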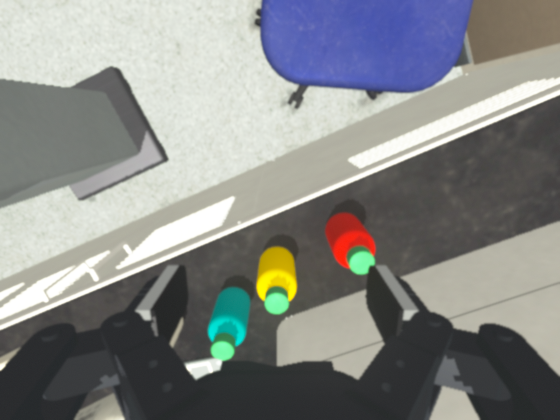

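The wrist view shows the coloured look-alikes near (350,240), (277,280) and (230,320). The fingers cover the bottom of the image. I'll move towards (0.48, 0.23, 0.33).

Request:
apply_moves:
  motion:
    - [[0, 0, -40, 0, 0, 0, 1], [-20, 0, -30, 0, 0, 7.2, 1], [-45, 0, -10, 0, 0, 7.2, 1], [-48, 0, -10, 0, 0, 7.2, 1], [-48, 0, -10, 0, 0, 7.2, 1], [-48, 0, 0, 0, 0, 7.2, 1], [-48, 0, 0, 0, 0, 0, 1], [-40, 0, 0, 0, 0, 0, 1]]

```text
time_s: 1.0
tool_pos: [0.4555, 0.3595, 0.3313]
eef_rot: [180.0, 0.0, 120.0]
ft_force: [0.7, -0.3, -0.4]
gripper_width: 0.0855
finger_force: 0.0
```

Run:
```python
from h import *
go(.48,.23,.33,120)
```

```text
turn [0. 0. 0.] shift [-124.4  -43.6    1.3] | 132.0 pos [0.4555 0.3595 0.3313] [180.   0. 120.] t 1.0 F [ 0.7 -0.3 -0.4] w 85.5
```

Request:
apply_moves:
  motion:
    - [[-40, -15, 0, 0, 0, 0, 1], [-40, -15, 0, 0, 0, 0, 1], [-44, -14, 0, 0, 0, 0, 1], [0, 0, 0, 0, 0, 0, 1], [0, 0, 0, 0, 0, 0, 1]]

```text
time_s: 1.5
tool_pos: [0.4786, 0.2319, 0.3316]
eef_rot: [180.0, -0.0, 120.0]
ft_force: [0.5, 0.5, 0.3]
gripper_width: 0.0854
finger_force: 0.0
```

Run:
```python
from h import *
f=grab('wrist','pics/w1.png'); go(.48,.23,.33,120)
```

```text
turn [ 0.  -0.   0.2] shift [-3.8 -0.1  1.3] | 4.0 pos [0.4782 0.2333 0.3313] [180.   -0.  120.2] t 1.6 F [ 0.   0.9 -0. ] w 85.4
```

View pics/w1.png

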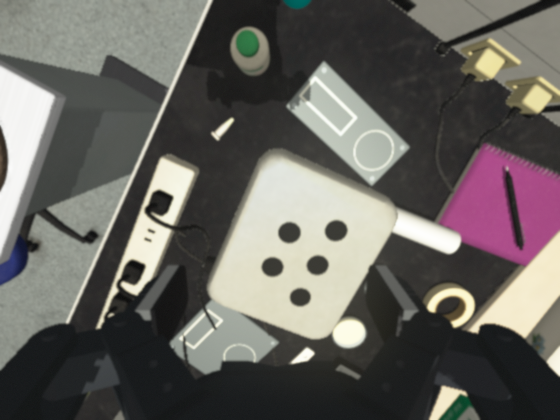

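The wrist view shows the bottle cap at (248,43), the microtube at (223,128), and the long board with its circle at (374,150) and oblong at (330,106). The square board is low in the picture.

```bash
cat >> h.py <<'E'
def comp(mask,seed):
    "connected component nearest the seed pixel"
    n,l,st,c=cv2.connectedComponentsWithStats(mask.astype(np.uint8))
    yy,xx=np.nonzero(mask);i=np.argmin((xx-seed[0])**2+(yy-seed[1])**2)
    return (l==l[yy[i],xx[i]])
def rect(f,m,z):
    "min-area rectangle in world of mask m at height z -> centre mm, size, long-axis angle deg"
    c=max(cv2.findContours(m.astype(np.uint8),cv2.RETR_EXTERNAL,cv2.CHAIN_APPROX_NONE)[0],key=len)[:,0]
    p=(ray(f,c,z)[:,:2]*1000).astype(np.float32)
    (cx,cy),(w,h),a=cv2.minAreaRect(p)
    if w<h: w,h,a=h,w,a+90
    return np.round([cx,cy,w,h,a],1)
E
python3 - <<'E'
from h import *
f=load('pics/w1.png');hsv=cv2.cvtColor(f['bgr'],cv2.COLOR_BGR2HSV);g=cv2.cvtColor(f['bgr'],cv2.COLOR_BGR2GRAY)
print(hsv[100,370],hsv[106,330],hsv[200,300],hsv[150,360],hsv[124,226],hsv[42,248],hsv[60,200])
m=np.zeros_like(g);m[55:195,270:415]=g[55:195,270:415]>85
m=comp(m,(370,100));print('LB',rect(f,m,.006),m.sum())
mi=cv2.erode(m.astype(np.uint8),np.ones((3,3)))
t=(g>180)&(cv2.morphologyEx(m.astype(np.uint8),cv2.MORPH_CLOSE,np.ones((9,9)))>0)
print('circle',rect(f,comp(t,(374,132)),.006),'oblong',rect(f,comp(t,(330,85)),.006))
print('tube',rect(f,comp((g>100),(224,128)),.006))
gr=(hsv[:,:,0]>50)&(hsv[:,:,0]<80)&(hsv[:,:,1]>120)&(hsv[:,:,2]>50)
gm=comp(gr,(248,43));print('cap',rect(f,gm,.098),rect(f,gm,.09));
E
```

```text
[30  9 55] [ 49  15 193] [ 35  13 227] [ 52  14 194] [ 29  21 246] [ 68 151 120] [15 16 31]
LB [540.1 336.1 180.9  81.5 168.9] 7104
circle [539.4 336.  173.2  74.3 168.9] oblong [539.4 336.  173.2  74.3 168.9]
tube [380.4 242.7  41.   15.   72.9]
cap [374.5 346.4  23.8  21.3 147.6] [373.1 347.5  24.3  21.7 147.6]
```

Run:
```python
from h import *
go(.3804,.2427,.10,72.9)
f=load('pics/w1.png');hsv=cv2.cvtColor(f['bgr'],cv2.COLOR_BGR2HSV)
print(ray(f,[(374,150),(330,106)],.006).round(3), ray(f,[(280,150),(397,205),(212,290),(280,150),(397,205)],.06).round(3))
```

```text
turn [-0.  -0.  47.3] shift [-19.8 -96.2 231.3] | 251.0 pos [0.4782 0.2333 0.3313] [180.   -0.  120.2] t 1.6 F [ 0.   0.9 -0. ] w 85.4
[[0.592 0.327 0.006]
 [0.5   0.347 0.006]] [[0.466 0.262 0.06 ]
 [0.646 0.278 0.06 ]
 [0.483 0.026 0.06 ]
 [0.466 0.262 0.06 ]
 [0.646 0.278 0.06 ]]
```

Request:
apply_moves:
  motion:
    - [[0, 0, 25, 0, 0, 7.9, 0.2], [0, 0, 25, 0, 0, 7.9, 0.2], [0, 0, 25, 0, 0, 7.9, 0.2], [0, 0, 25, 0, 0, 7.9, 0.2], [0, 0, 25, 0, 0, 7.9, 0.2], [0, -10, 25, 0, 0, 7.8, 0.2], [-10, -43, 20, 0, 0, 0, 0.2], [-10, -43, 20, 0, 0, 0, 0.2]]

```text
time_s: 2.35
tool_pos: [0.379, 0.2421, 0.14]
eef_rot: [180.0, 0.0, 72.9]
ft_force: [-0.8, 0.2, -0.1]
gripper_width: 0.0514
finger_force: 0.0
```

Request:
apply_moves:
  motion:
    - [[0, 0, 20, 0, 0, 0, 0.2], [0, 0, 20, 0, 0, 0, 0.2], [0, 0, 0, 0, 0, 0, 0.2], [0, 0, 0, 0, 0, 0, 0.2]]

```text
time_s: 2.75
tool_pos: [0.3802, 0.2417, 0.1014]
eef_rot: [-180.0, 0.0, 73.0]
ft_force: [0.3, -0.1, 0.5]
gripper_width: 0.0512
finger_force: 0.0
```

```bash
cat >> h.py <<'E'
def under(f,h=0.):
    "pixel of the world point at height h straight below the TCP"
    p=np.r_[f['tcp'][:2],h]; rv=cv2.Rodrigues(f['pose'][:3,:3].T)[0]
    return cv2.projectPoints(p[None],rv,-f['pose'][:3,:3].T@f['pose'][:3,3],f['K'],np.array(f['dist'],float))[0].ravel().round(0)
E
python3 - <<'E'
from h import *
f=grab('wrist','pics/w2.png');f['tcp']=arm.get_state()['tool_pos'];u=under(f,.006);print(u)
go(.3804,.2427,.003,72.9)
g=cv2.cvtColor(f['bgr'],cv2.COLOR_BGR2GRAY);m=comp(g>110,u);print(rect(f,m,.006),m.sum())
E
```

```text
[278. 212.]
turn [ 0. -0.  0.] shift [ 0.9 -0.6 98.8] | 99.0 pos [0.3807 0.2417 0.1018] [180.   -0.   72.9] t 2.8 F [ 0.3 -1.   0.8] w 51.4
[381.5 241.8  40.1  14.9  73. ] 590
```

View pics/w2.png

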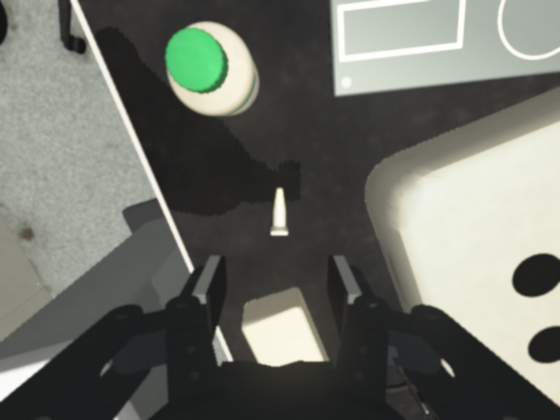

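The microtube lies under the TCP at (280,212), thick end towards the gripper, 1 mm from target. The heater side is clear. I'm descending.

Request:
apply_moves:
  motion:
    - [[1, 0, 30, 0, 0, 0, -0.3], [0, 0, 30, 0, 0, 0, -0.3], [0, 0, 20, 0, 0, 0, -0.3], [0, 0, 12, 0, 0, 0, -0.3], [0, 0, 6, 0, 0, 0, -0.3], [0, 0, 0, 0, 0, 0, -1], [0, 0, 0, 0, 0, 0, -1], [0, 0, 0, 0, 0, 0, -1]]
  force: 25

```text
time_s: 3.6
tool_pos: [0.3813, 0.2423, 0.0041]
eef_rot: [180.0, -0.1, 72.9]
ft_force: [0.7, 1.4, 0.3]
gripper_width: 0.0087
finger_force: 26.9
```

Request:
apply_moves:
  motion:
    - [[0, 0, 0, 0, 0, 0, -1], [0, 0, 0, 0, 0, 0, -1], [0, 0, -25, 0, 0, 0, -1], [0, 0, -45, 0, 0, 0, -1], [0, 0, -45, 0, 0, 0, -1], [0, 0, -45, 0, 0, 0, -1], [0, 0, -45, 0, 0, 0, -1], [0, 0, -45, 0, 0, 0, -1]]

```text
time_s: 4.4
tool_pos: [0.3803, 0.2414, 0.2555]
eef_rot: [180.0, -0.0, 72.9]
ft_force: [0.6, 2.0, -1.2]
gripper_width: 0.009
finger_force: 26.9
```

Run:
```python
from h import *
go(.56,-.11,.30,72.9)
```

```text
turn [ 0. -0. -0.] shift [-283.   275.   -44.5] | 397.0 pos [0.3803 0.2414 0.2555] [180.   -0.   72.9] t 4.4 F [ 0.6  2.  -1.2] w 9.0
```

Request:
apply_moves:
  motion:
    - [[-28, 27, -10, 0, 0, 0, -1], [-32, 31, -10, 0, 0, 0, -1], [-32, 31, -10, 0, 0, 0, -1], [-32, 31, -10, 0, 0, 0, -1], [-32, 31, -5, 0, 0, 0, -1], [-32, 31, 0, 0, 0, 0, -1], [-32, 31, 0, 0, 0, 0, -1], [-32, 31, 0, 0, 0, 0, -1]]

```text
time_s: 5.2
tool_pos: [0.54, -0.0724, 0.2985]
eef_rot: [180.0, -0.0, 72.9]
ft_force: [1.0, 0.4, 0.2]
gripper_width: 0.0091
finger_force: 26.9
```

Request:
apply_moves:
  motion:
    - [[-31, 31, 0, 0, 0, 0, -1], [0, 0, 0, 0, 0, 0, -1], [0, 0, 0, 0, 0, 0, -1], [0, 0, 0, 0, 0, 0, -1]]

```text
time_s: 5.6
tool_pos: [0.5598, -0.1084, 0.2981]
eef_rot: [-179.9, -0.0, 72.9]
ft_force: [-0.2, -0.4, -1.0]
gripper_width: 0.0091
finger_force: 26.9
```

Run:
```python
from h import *
f=grab('wrist','pics/w3.png'); go(.56,-.11,.30,72.9)
```

```text
turn [-0.  -0.1  0.1] shift [-1.9  0.7 -1.8] | 3.0 pos [ 0.5599 -0.108   0.2982] [-1.8e+02 -1.0e-01  7.3e+01] t 5.7 F [-0.6 -1.3 -0.6] w 8.8
```

View pics/w3.png

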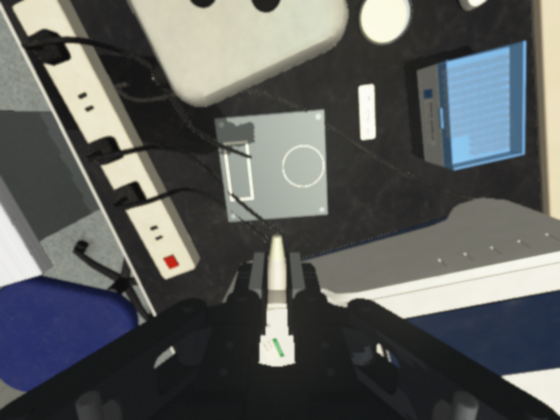

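The view shows the square board centred near (272,165), with its circle at (303,166) and its oblong at (238,172). The cassette is at (367,112), and the microtube is held in the fingers.

Run:
```python
from h import *
f=load('pics/w3.png');g=cv2.cvtColor(f['bgr'],cv2.COLOR_BGR2GRAY)
m=np.zeros_like(g);m[100:232,205:335]=g[100:232,205:335]>85
m=cv2.morphologyEx(m,cv2.MORPH_CLOSE,np.ones((5,5)));m=cv2.morphologyEx(m,cv2.MORPH_OPEN,np.ones((9,9)))
m=comp(m,(280,130));r=rect(f,m,.006);print('SB',r)
c=max(cv2.findContours(m.astype(np.uint8),cv2.RETR_EXTERNAL,cv2.CHAIN_APPROX_NONE)[0],key=len)
print(cv2.boxPoints(cv2.minAreaRect(c)).round())
w=np.zeros_like(g);w[140:192,278:328]=(cv2.GaussianBlur(g,(3,3),0)[140:192,278:328]>190)
p=np.argwhere(w)[:,::-1];P=ray(f,p,.006)[:,:2]*1000;e=cv2.fitEllipse(P.astype(np.float32));print('circle',e,len(P), P.min(0),P.max(0))
w=np.zeros_like(g);w[138:205,215:260]=g[138:205,215:260]>190
P=ray(f,np.argwhere(w)[:,::-1],.006)[:,:2]*1000;print('obl',cv2.minAreaRect(P.astype(np.float32)))
m=comp((g>140),(367,112));print('cass',rect(f,m,.005),m.sum())
```

```text
SB [ 555.1 -103.9  151.1  150.7   77.5]
[[216. 116.]
 [324. 108.]
 [332. 215.]
 [224. 223.]]
circle ((597.2054443359375, -111.8718032836914), (56.66016387939453, 64.12907409667969), 132.85044860839844) 666 [ 564.90378724 -144.63703692] [631.00981593 -80.30255569]
obl ((505.5120544433594, -96.27227020263672), (80.64097595214844, 36.83060836791992), 77.60857391357422)
cass [697.8 -68.2  71.4  21.5  80.4] 886
```

Run:
```python
from h import *
go(.5063,-.0931,.0115,77.5)
```

```text
turn [-0.  -0.1 -4.5] shift [  2.9 -55.5 286.7] | 292.0 pos [ 0.5599 -0.108   0.2982] [-1.8e+02 -1.0e-01  7.3e+01] t 5.7 F [-0.6 -1.3 -0.6] w 8.8
```

Request:
apply_moves:
  motion:
    - [[0, 0, 10, 0, 0, -4.5, -1], [3, -25, 40, 0, 0, 0, -1], [0, -28, 40, 0, 0, 0, -1], [0, -2, 45, 0, 0, 0, -1], [0, 0, 45, 0, 0, 0, -1], [0, 0, 45, 0, 0, 0, -1], [0, 0, 30, 0, 0, 0, -1], [0, 0, 16, 0, 0, 0, -1]]

```text
time_s: 6.45
tool_pos: [0.5056, -0.0926, 0.0251]
eef_rot: [-179.8, -0.0, 77.5]
ft_force: [0.1, -0.1, 0.3]
gripper_width: 0.0091
finger_force: 26.9
```

Run:
```python
from h import *
go(.5063,-.0931,.0115,77.5)
```

```text
turn [-0.2 -0.   0. ] shift [-0.4  0.8 13.6] | 14.0 pos [ 0.5056 -0.0926  0.0251] [-179.8   -0.    77.5] t 6.5 F [ 0.1 -0.1  0.3] w 9.1
```

Request:
apply_moves:
  motion:
    - [[0, 1, 8, 0, 0, 0, -1], [0, 0, 4, 0, 0, 0, -1], [0, 0, 0, 0, 0, 0, -1], [0, 0, 0, 0, 0, 0, -1]]

```text
time_s: 6.85
tool_pos: [0.5089, -0.0946, 0.0162]
eef_rot: [179.9, -0.0, 77.4]
ft_force: [-1.0, -0.3, 1.2]
gripper_width: 0.009
finger_force: 26.9
```

Run:
```python
from h import *
go(.5063,-.0931,.0105,77.5)
```

```text
turn [ 0.1 -0.  -0.1] shift [ 0.9 -2.8  5.7] | 6.0 pos [ 0.5089 -0.0946  0.0162] [179.9  -0.   77.4] t 6.8 F [-1.  -0.3  1.2] w 9.0
```

Request:
apply_moves:
  motion:
    - [[0, -1, 4, 0, 0, 0, -1], [0, 0, 0, 0, 0, 0, -1], [0, 0, 0, 0, 0, 0, -1]]

```text
time_s: 7.15
tool_pos: [0.5072, -0.0946, 0.0115]
eef_rot: [180.0, -0.0, 77.4]
ft_force: [-1.0, -0.8, 0.1]
gripper_width: 0.0092
finger_force: 26.9
```

Run:
```python
from h import *
go(.5063,-.0931,.0105,77.5)
```

```text
turn [ 0.  -0.  -0.1] shift [ 1.3 -1.2  1. ] | 2.0 pos [ 0.5072 -0.0946  0.0115] [180.   -0.   77.4] t 7.2 F [-1.  -0.8  0.1] w 9.2
```

Release gently, rise, and head towards the cassette at (697.8, −68.2), long axis 80.4°.

Request:
apply_moves:
  motion:
    - [[0, 0, 0, 0, 0, 0, -0.5], [0, 0, 0, 0, 0, 0, -0.3], [0, 0, 0, 0, 0, 0, -0.3], [0, 0, -20, 0, 0, 0, -0.3], [0, 0, -40, 0, 0, 0, -0.3], [0, 0, -45, 0, 0, 0, -0.3], [0, 0, -40, 0, 0, 0, -0.3], [0, 0, 0, 0, 0, 0, -0.3]]

```text
time_s: 7.95
tool_pos: [0.51, -0.0956, 0.1611]
eef_rot: [179.5, -0.1, 77.3]
ft_force: [0.9, 0.8, -0.1]
gripper_width: 0.0299
finger_force: 0.0
```

Run:
```python
from h import *
f=grab('wrist','pics/w4.png');f['tcp']=arm.get_state()['tool_pos'];u=under(f,.012);print(u)
g=cv2.cvtColor(f['bgr'],cv2.COLOR_BGR2GRAY);
cv2.imwrite('pics/w4c.png',f['bgr'][:300])
go(.6978,-.0682,.10,80.4)
```

```text
[275. 196.]
turn [ 0.3 -0.1 -3. ] shift [ 57.8 181.9  58.7] | 200.0 pos [ 0.5088 -0.0949  0.1587] [ 1.797e+02 -1.000e-01  7.740e+01] t 8.0 F [-0.1  0.3 -0.9] w 29.9
```

View pics/w4c.png

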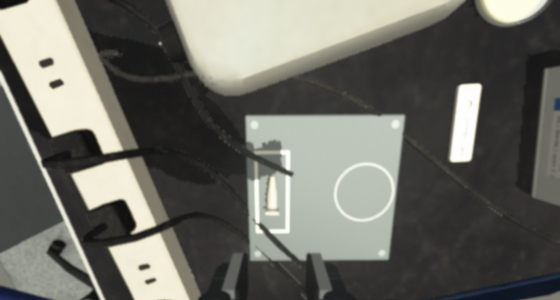

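The microtube sits centred in its oblong, at (272,193). The cassette is at (465,123).

Run:
```python
from h import *
f=load('pics/w4.png');g=cv2.cvtColor(f['bgr'],cv2.COLOR_BGR2GRAY)
m=comp(g>140,(465,123));r=rect(f,m,.005);print('cass',r)
go(r[0]/1000,r[1]/1000,.10,r[4])
```

```text
cass [697.  -67.9  70.8  21.8  80.4]
turn [ 0.3 -0.1 -3. ] shift [ 58.  181.   58.7] | 199.0 pos [ 0.5088 -0.0949  0.1587] [ 1.797e+02 -1.000e-01  7.740e+01] t 8.0 F [-0.1  0.3 -0.9] w 29.9
```

Request:
apply_moves:
  motion:
    - [[0, 20, 0, 0, 0, -3, 0], [14, 40, 0, 0, 0, 0, 0], [14, 41, 10, 0, 0, 0, 0], [14, 40, 25, 0, 0, 0, 0], [15, 40, 25, 0, 0, 0, 0], [0, 0, 30, 0, 0, 0, 0], [0, 0, 25, 0, 0, 0, 0], [0, 0, 0, 0, 0, 0, 0]]

```text
time_s: 8.8
tool_pos: [0.6914, -0.0692, 0.0357]
eef_rot: [-179.5, 0.0, 80.4]
ft_force: [-0.1, 0.1, -0.1]
gripper_width: 0.0426
finger_force: 0.0
```

Request:
apply_moves:
  motion:
    - [[0, 0, 0, 0, 0, 0, 0], [0, 0, 0, 0, 0, 0, 0]]

```text
time_s: 9.0
tool_pos: [0.6956, -0.0702, 0.0427]
eef_rot: [179.9, -0.0, 80.3]
ft_force: [0.7, -0.3, 0.2]
gripper_width: 0.0429
finger_force: 0.0
```

Run:
```python
from h import *
f=grab('wrist','pics/w5.png');f['tcp']=arm.get_state()['tool_pos'];u=under(f,.005);print(u)
g=cv2.cvtColor(f['bgr'],cv2.COLOR_BGR2GRAY);m=comp(g>140,u);print(rect(f,m,.005))
go(.697,-.0679,.001,80.4)
```

```text
[278. 241.]
[699.2 -67.9  69.2  19.7  79.9]
turn [ 0.1 -0.  -0. ] shift [ 2.4  0.8 42. ] | 42.0 pos [ 0.6958 -0.0701  0.043 ] [179.9  -0.   80.4] t 9.1 F [-0.  -0.7  0.1] w 42.7
```

Request:
apply_moves:
  motion:
    - [[2, 2, 20, 0, 0, 0, 0], [0, 0, 14, 0, 0, 0, 0], [0, 0, 5, 0, 0, 0, 0], [0, 0, 2, 0, 0, 0, 0], [0, 0, 0, 0, 0, 0, 0], [0, 0, 0, 0, 0, 0, 0]]

```text
time_s: 9.65
tool_pos: [0.6976, -0.0684, 0.0007]
eef_rot: [180.0, 0.0, 80.4]
ft_force: [1.0, 0.7, -0.3]
gripper_width: 0.0431
finger_force: 0.0
```

Run:
```python
from h import *
go(.698,-.068,.001,80.2)
```

```text
turn [0.  0.  0.2] shift [ 0.4  0.4 -0.3] | 1.0 pos [ 0.6976 -0.0684  0.0007] [180.    0.   80.4] t 9.7 F [ 1.   0.7 -0.3] w 43.1
```

Request:
apply_moves:
  motion:
    - [[0, 0, 0, 0, 0, 0, -1], [0, 0, 0, 0, 0, 0, -1], [0, 0, 0, 0, 0, 0, -1], [0, 0, 0, 0, 0, 0, -1], [0, 0, -15, 0, 0, 0, -1], [0, 0, -35, 0, 0, 0, -1], [0, 0, -45, 0, 0, 0, -1], [0, 0, -45, 0, 0, 0, -1]]
  force: 35

```text
time_s: 10.45
tool_pos: [0.6967, -0.0682, 0.1423]
eef_rot: [-180.0, 0.0, 80.4]
ft_force: [0.9, -0.3, -0.2]
gripper_width: 0.0184
finger_force: 34.3
```

Run:
```python
from h import *
f=grab('wrist','pics/w6.png');cv2.imwrite('pics/w6c.png',f['bgr'][150:])
go(.4979,.3444,.14,168.9)
```

```text
turn [  0.5   0.4 -88.6] shift [278.6 367.1  11.1] | 461.0 pos [ 0.7007 -0.0695  0.1511] [179.4  -0.   80.3] t 10.5 F [ 3.1 -1.4  6.1] w 18.7
```

View pics/w6c.png

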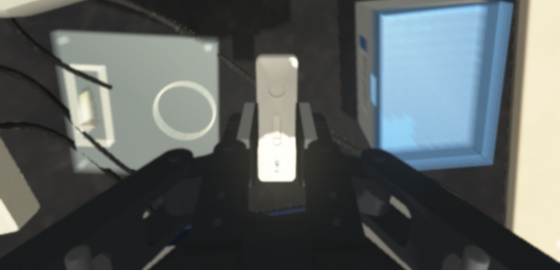

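The cassette is held centred and level between the fingers. Next I lift, turn −88.6° in total, and move over the long board.

Request:
apply_moves:
  motion:
    - [[0, 0, -20, 0, 0, -8, -1], [0, 0, -20, 0, 0, -8, -1], [0, 0, -20, 0, 0, -8, -1], [0, 0, -20, 0, 0, -8, -1], [0, 0, 0, 0, 0, -8, -1], [0, 0, 0, 0, 0, -8, -1], [0, 0, 0, 0, 0, -8, -1], [0, 0, 0, 0, 0, -8, -1]]

```text
time_s: 11.3
tool_pos: [0.697, -0.0684, 0.221]
eef_rot: [-180.0, 0.0, 144.7]
ft_force: [-0.4, -0.9, -0.2]
gripper_width: 0.0188
finger_force: 34.3
```

Request:
apply_moves:
  motion:
    - [[0, 0, 0, 0, 0, -8, -1], [0, 0, 0, 0, 0, -8, -1], [0, 0, 0, 0, 0, -8, -1], [0, 0, 0, 0, 0, -0.5, -1], [0, 0, 0, 0, 0, 0, -1]]

```text
time_s: 11.8
tool_pos: [0.6972, -0.0684, 0.2207]
eef_rot: [180.0, 0.0, 168.6]
ft_force: [0.1, 0.7, -0.0]
gripper_width: 0.0184
finger_force: 34.3
```

Run:
```python
from h import *
go(.4979,.3444,.22,168.9)
```

```text
turn [ 0.   0.  -0.3] shift [275.  366.7   0.7] | 458.0 pos [ 0.6972 -0.0684  0.2207] [180.    0.  168.6] t 11.8 F [ 0.1  0.7 -0. ] w 18.4
```

Request:
apply_moves:
  motion:
    - [[18, 24, 0, 0, 0, 0, -1], [29, 39, 0, 0, 0, 0, -1], [29, 39, 0, 0, 0, 0, -1], [29, 39, 0, 0, 0, 0, -1], [29, 39, 0, 0, 0, 0, -1], [29, 39, 0, 0, 0, 0, -1], [29, 39, 0, 0, 0, 0, -1], [29, 39, 0, 0, 0, 0, -1]]

```text
time_s: 12.6
tool_pos: [0.5367, 0.2675, 0.2207]
eef_rot: [180.0, 0.0, 168.6]
ft_force: [-0.2, -0.2, -0.1]
gripper_width: 0.0184
finger_force: 34.3
```

Request:
apply_moves:
  motion:
    - [[29, 39, 0, 0, 0, 0, -1], [25, 31, 0, 0, 0, 0, -1], [0, 0, 0, 0, 0, 0, -1], [0, 0, 0, 0, 0, 0, -1], [0, 0, 0, 0, 0, 0, -1]]

```text
time_s: 13.1
tool_pos: [0.4991, 0.3436, 0.2204]
eef_rot: [-180.0, 0.0, 168.7]
ft_force: [0.4, 0.3, -0.1]
gripper_width: 0.0184
finger_force: 34.3
```

Run:
```python
from h import *
f=grab('wrist','pics/w7.png');go(.4979,.3444,.008,168.9)
```

```text
turn [-0.   0.  -0.2] shift [  1.6   0.8 212.4] | 212.0 pos [0.4993 0.3434 0.2204] [-180.     0.   168.7] t 13.2 F [0.  0.3 0.4] w 18.8
```

View pics/w7.png

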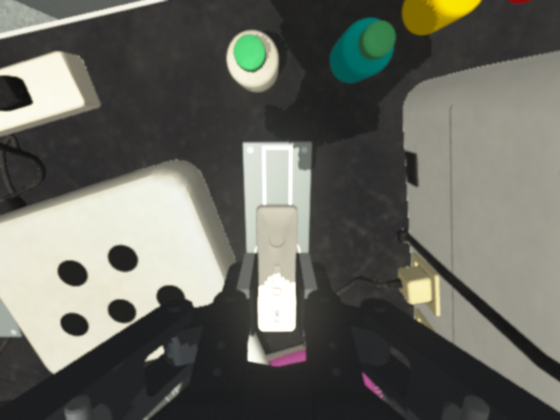

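The cassette is in line with the board, whose oblong shows at (277,175). The bottle cap is at (249,53), and both flanks are clear. I'm descending.

Request:
apply_moves:
  motion:
    - [[1, 1, 30, 0, 0, 0, -1], [0, 0, 45, 0, 0, 0, -1], [0, 0, 45, 0, 0, 0, -1], [0, 0, 40, 0, 0, 0, -1], [0, 0, 25, 0, 0, 0, -1], [0, 0, 15, 0, 0, 0, -1], [0, 0, 0, 0, 0, 0, -1], [0, 0, 0, 0, 0, 0, -1]]

```text
time_s: 13.95
tool_pos: [0.4985, 0.3461, 0.0213]
eef_rot: [180.0, 0.1, 168.8]
ft_force: [1.4, 0.2, -0.1]
gripper_width: 0.0183
finger_force: 34.3
```

Run:
```python
from h import *
go(.4979,.3444,.008,168.9)
f=load('pics/w7.png');hsv=cv2.cvtColor(f['bgr'],cv2.COLOR_BGR2HSV)
gr=(hsv[:,:,0]>50)&(hsv[:,:,0]<80)&(hsv[:,:,1]>120)&(hsv[:,:,2]>50)
m=comp(gr,(249,53));print(rect(f,m,.098))
```

```text
turn [ 0.   0.1 -0.1] shift [ 0.3 -1.8 13.3] | 13.0 pos [0.4985 0.3461 0.0213] [1.800e+02 1.000e-01 1.688e+02] t 13.9 F [ 1.4  0.2 -0.1] w 18.3
[375.2 347.2  23.8  22.6 168. ]
```

Request:
apply_moves:
  motion:
    - [[0, -1, 8, 0, 0, 0, -1], [0, 0, 4, 0, 0, 0, -1], [0, 0, 0, 0, 0, 0, -1], [0, 0, 0, 0, 0, 0, -1]]

```text
time_s: 14.35
tool_pos: [0.4974, 0.3454, 0.0086]
eef_rot: [180.0, 0.0, 168.9]
ft_force: [0.3, -0.9, 0.6]
gripper_width: 0.0184
finger_force: 34.3
```

Run:
```python
from h import *
go(.4979,.3444,.0075,168.9)
```

```text
turn [ 0.  0. -0.] shift [-0.7 -0.8  1.1] | 2.0 pos [0.4974 0.3454 0.0086] [180.    0.  168.9] t 14.3 F [ 0.3 -0.9  0.6] w 18.4
```

Request:
apply_moves:
  motion:
    - [[0, 0, 0, 0, 0, 0, -0.4], [0, 0, 0, 0, 0, 0, -0.2], [0, 0, 0, 0, 0, 0, -0.1], [0, 0, -20, 0, 0, 0, -0.1], [0, 0, -45, 0, 0, 0, -0.1], [0, 0, -48, 0, 0, 0, -0.1], [0, 0, -48, 0, 0, 0, -0.1], [0, 0, -48, 0, 0, 0, 1]]

```text
time_s: 15.15
tool_pos: [0.497, 0.345, 0.2194]
eef_rot: [180.0, 0.0, 168.9]
ft_force: [1.3, 2.0, 0.8]
gripper_width: 0.0516
finger_force: 0.0
```

Request:
apply_moves:
  motion:
    - [[0, 0, 0, 0, 0, 8.2, 1], [0, 0, 0, 0, 0, 8.2, 1], [0, 0, 0, 0, 0, 8.2, 1], [0, 0, 0, 0, 0, 8.2, 1], [0, 0, 0, 0, 0, 8.2, 1], [0, 0, 0, 0, 0, 8, 1], [0, 0, 0, 0, 0, 0, 1]]

```text
time_s: 15.85
tool_pos: [0.497, 0.3453, 0.2173]
eef_rot: [-180.0, 0.0, 119.8]
ft_force: [-0.5, 0.2, 0.6]
gripper_width: 0.0857
finger_force: 0.0
```

Run:
```python
from h import *
f=grab('wrist','pics/w8.png');go(.375,.347,.2,120)
g=cv2.cvtColor(f['bgr'],cv2.COLOR_BGR2GRAY)
f['tcp']=arm.get_state()['tool_pos'];u=under(f,.01);print(u)
m=comp(g>215,u);print(rect(f,m,.011),m.sum())
hsv=cv2.cvtColor(f['bgr'],cv2.COLOR_BGR2HSV)
gr=(hsv[:,:,0]>50)&(hsv[:,:,0]<80)&(hsv[:,:,1]>120)&(hsv[:,:,2]>50)
print(ray(f,[np.argwhere(gr).mean(0)[::-1]],.098),gr.sum())
```

```text
turn [-0.   0.   0.1] shift [  62.5 -104.9   17.3] | 123.0 pos [0.4971 0.3453 0.2173] [-180.     0.   120.1] t 15.9 F [-0.2 -0.1  0.2] w 85.4
[277. 184.]
[537.5 339.  167.6  72.8 169.5] 6294
[[0.38174622 0.40807645 0.098     ]] 1954
```

View pics/w8.png

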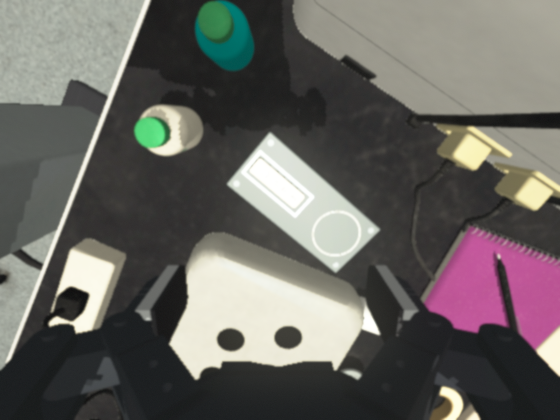

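The cassette is centred in its oblong at (277,184). The bottle cap is at (152,132). I'm moving above the bottle.

Request:
apply_moves:
  motion:
    - [[21, -35, 10, 0, 0, 0, 1], [21, -35, 15, 0, 0, 0, 1], [20, -35, 15, 0, 0, 0, 1], [0, 0, 10, 0, 0, 0, 1], [0, 0, 0, 0, 0, 0, 1], [0, 0, 0, 0, 0, 0, 1]]

```text
time_s: 16.5
tool_pos: [0.3767, 0.3468, 0.1679]
eef_rot: [179.9, 0.0, 119.9]
ft_force: [0.5, -0.5, -0.2]
gripper_width: 0.0856
finger_force: 0.0
```

Run:
```python
from h import *
f=grab('wrist','pics/w9.png');go(.375,.347,.04,120)
f['tcp']=arm.get_state()['tool_pos'];u=under(f,.098);print(u)
hsv=cv2.cvtColor(f['bgr'],cv2.COLOR_BGR2HSV)
gr=(hsv[:,:,0]>50)&(hsv[:,:,0]<80)&(hsv[:,:,1]>120)&(hsv[:,:,2]>50)
m=comp(gr,u);print(rect(f,m,.098),m.sum(),np.argwhere(m).mean(0)[::-1])
```

```text
turn [ 0.1  0.  -0.1] shift [  1.2  -1.7 128. ] | 128.0 pos [0.377  0.3468 0.168 ] [179.9   0.  119.9] t 16.6 F [ 0.8 -0.2 -0.1] w 85.2
[277. 224.]
[373.2 348.7  27.   22.  120. ] 885 [273.88361582 219.72655367]
```

Request:
apply_moves:
  motion:
    - [[2, -2, 20, 0, 0, 0, 1], [0, 0, 35, 0, 0, 0, 1], [0, 0, 35, 0, 0, 0, 1], [0, 0, 25, 0, 0, 0, 1], [0, 0, 12, 0, 0, 0, 1], [0, 0, 0, 0, 0, 0, 1], [0, 0, 0, 0, 0, 0, 1]]

```text
time_s: 17.25
tool_pos: [0.3737, 0.3478, 0.0412]
eef_rot: [179.9, -0.0, 119.8]
ft_force: [-0.9, 0.1, -0.2]
gripper_width: 0.0854
finger_force: 0.0
```

Request:
apply_moves:
  motion:
    - [[0, 0, 0, 0, 0, 0, -0.1], [0, 0, 0, 0, 0, 0, -0.1], [0, 0, 0, 0, 0, 0, -0.1], [0, 0, 0, 0, 0, 0, -0.1], [0, 0, 0, 0, 0, 0, -0.1]]
  force: 40

```text
time_s: 17.75
tool_pos: [0.373, 0.348, 0.0413]
eef_rot: [179.9, -0.0, 119.9]
ft_force: [0.7, -1.9, 7.2]
gripper_width: 0.0453
finger_force: 39.6
```

Run:
```python
from h import *
go(.375,.347,.04,120)
```

```text
turn [ 0.1 -0.  -0.1] shift [-1.8  1.2  1.3] | 3.0 pos [0.373  0.348  0.0413] [179.9  -0.  119.9] t 17.8 F [ 0.7 -1.9  7.2] w 45.3
```

Request:
apply_moves:
  motion:
    - [[0, 0, 0, 0, 0, 0, -0.5], [0, 0, -10, 0, 0, 0, -0.5], [0, 0, -25, 0, 0, 0, -0.5], [0, 0, -40, 0, 0, 0, -0.5], [0, 0, -45, 0, 0, 0, -0.5], [0, 0, -40, 0, 0, 0, -0.5], [0, 0, -20, 0, 0, 0, -0.5], [0, 0, 0, 0, 0, 0, -0.5]]

```text
time_s: 18.55
tool_pos: [0.3738, 0.3485, 0.2241]
eef_rot: [179.7, -0.1, 119.9]
ft_force: [0.7, 0.4, -1.2]
gripper_width: 0.0454
finger_force: 41.3
```

Run:
```python
from h import *
f=grab('wrist','pics/w10.png');go(.5961,-.113,.22,120);cv2.imwrite('pics/w10c.png',f['bgr'][150:])
```

```text
turn [ 0.2 -0.1 -0.1] shift [-510.7  -37.2    2. ] | 512.0 pos [0.373  0.3479 0.222 ] [ 1.798e+02 -1.000e-01  1.199e+02] t 18.6 F [-0.6 -0.1 -1.9] w 45.0
```

View pics/w10c.png

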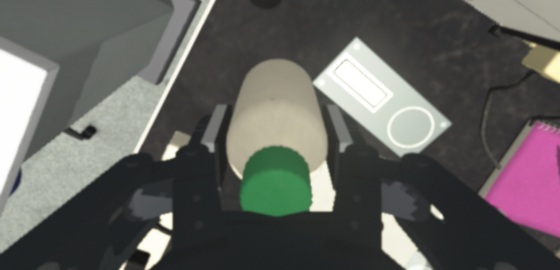

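The bottle is held upright between the pads. I'm carrying it to the square board.

Request:
apply_moves:
  motion:
    - [[-20, -2, 0, 0, 0, 0, -0.5], [-40, -3, 0, 0, 0, 0, -0.5], [-45, -3, 0, 0, 0, 0, -0.5], [-45, -3, 0, 0, 0, 0, -0.5], [-45, -3, 0, 0, 0, 0, -0.5], [-45, -3, 0, 0, 0, 0, -0.5], [-45, -3, 0, 0, 0, 0, -0.5], [-45, -3, 0, 0, 0, 0, -0.5]]

```text
time_s: 19.4
tool_pos: [0.5165, 0.048, 0.219]
eef_rot: [-179.9, -0.0, 119.9]
ft_force: [0.6, 0.7, -0.7]
gripper_width: 0.045
finger_force: 41.3
```

Request:
apply_moves:
  motion:
    - [[-45, -3, 0, 0, 0, 0, -0.5], [-45, -3, 0, 0, 0, 0, -0.5], [-45, -3, 0, 0, 0, 0, -0.5], [-30, -3, 0, 0, 0, 0, -0.5], [-15, -2, 0, 0, 0, 0, -0.5], [0, 0, 0, 0, 0, 0, -0.5], [0, 0, 0, 0, 0, 0, -0.5]]

```text
time_s: 20.1
tool_pos: [0.5938, -0.1119, 0.2193]
eef_rot: [-179.9, -0.1, 119.9]
ft_force: [0.7, -0.1, -1.2]
gripper_width: 0.0451
finger_force: 41.3
```

Run:
```python
from h import *
go(.5961,-.113,.05,120)
```

```text
turn [-0.1 -0.1 -0.1] shift [ -2.1   1.5 169.3] | 169.0 pos [ 0.5938 -0.1119  0.2193] [-1.799e+02 -1.000e-01  1.199e+02] t 20.1 F [ 0.7 -0.1 -1.2] w 45.1
```

Request:
apply_moves:
  motion:
    - [[-2, 1, 25, 0, 0, 0, -0.5], [0, 0, 40, 0, 0, 0, -0.5], [0, 0, 40, 0, 0, 0, -0.5], [0, 0, 35, 0, 0, 0, -0.5], [0, 0, 18, 0, 0, 0, -0.5], [0, 0, 6, 0, 0, 0, -0.5], [0, 0, 0, 0, 0, 0, -0.5], [0, 0, 0, 0, 0, 0, -0.5]]

```text
time_s: 20.9
tool_pos: [0.5971, -0.1137, 0.0575]
eef_rot: [179.9, 0.0, 119.9]
ft_force: [0.5, -0.7, -1.1]
gripper_width: 0.0453
finger_force: 41.3
```

Run:
```python
from h import *
go(.5961,-.113,.0475,120)
```

```text
turn [ 0.1  0.  -0.1] shift [ 1.2 -0.5 10. ] | 10.0 pos [ 0.5971 -0.1137  0.0575] [179.9   0.  119.9] t 20.9 F [ 0.5 -0.7 -1.1] w 45.3
```

Request:
apply_moves:
  motion:
    - [[1, 0, 5, 0, 0, 0, -0.5], [0, 0, 3, 0, 0, 0, -0.5], [0, 0, 0, 0, 0, 0, -0.5], [0, 0, 0, 0, 0, 0, -0.5], [0, 0, 0, 0, 0, 0, -0.5]]

```text
time_s: 21.4
tool_pos: [0.596, -0.1137, 0.0485]
eef_rot: [180.0, 0.0, 119.9]
ft_force: [0.4, 0.6, -2.1]
gripper_width: 0.0451
finger_force: 41.3
```

Run:
```python
from h import *
go(.5961,-.113,.0475,120)
```

```text
turn [ 0.   0.  -0.1] shift [0.5 0.4 1. ] | 1.0 pos [ 0.596  -0.1137  0.0485] [180.    0.  119.9] t 21.4 F [ 0.4  0.6 -2.1] w 45.1
```

Request:
apply_moves:
  motion:
    - [[0, 0, 1, 0, 0, 0, -0.5], [0, 0, 0, 0, 0, 0, -0.5], [0, 0, 0, 0, 0, 0, 0.3], [0, 0, 0, 0, 0, 0, 0.8], [0, 0, 0, 0, 0, 0, 0.8], [0, 0, 0, 0, 0, 0, 0.8], [0, 0, -15, 0, 0, 0, 0.8], [0, 0, -40, 0, 0, 0, 0.8]]

```text
time_s: 22.2
tool_pos: [0.5937, -0.113, 0.1008]
eef_rot: [-179.7, -0.2, 119.9]
ft_force: [0.1, 0.3, 0.1]
gripper_width: 0.0772
finger_force: 0.0
```

Request:
apply_moves:
  motion:
    - [[0, 0, -45, 0, 0, 0, 0.8], [0, 0, -45, 0, 0, 0, 0.8], [0, 0, -20, 0, 0, 0, 0.8], [0, 0, 0, 0, 0, 0, 0.8], [0, 0, 0, 0, 0, 0, 0.8]]

```text
time_s: 22.7
tool_pos: [0.5959, -0.1136, 0.2132]
eef_rot: [179.9, 0.0, 119.9]
ft_force: [-0.0, -0.4, -0.2]
gripper_width: 0.0771
finger_force: 0.0
```

Run:
```python
from h import *
f=grab('wrist','pics/w11.png');go(.372,-.329,.22,40)
hsv=cv2.cvtColor(f['bgr'],cv2.COLOR_BGR2HSV);f['tcp']=arm.get_state()['tool_pos']
gr=(hsv[:,:,0]>50)&(hsv[:,:,0]<80)&(hsv[:,:,1]>120)&(hsv[:,:,2]>50)
u=under(f,.104);m=comp(gr,u);print(u,rect(f,m,.104))
s=grab('scene','pics/s2.png');cv2.imwrite('pics/s2c.png',cv2.resize(s['bgr'][140:400,180:400],None,fx=2.3,fy=2.3))
```

```text
turn [-0.  -0.  79.9] shift [-309.8   21.6   -7.8] | 311.0 pos [ 0.5954 -0.1134  0.2122] [-180.    -0.   119.9] t 22.8 F [ 0.  -0.  -0.6] w 76.9
[276. 208.] [ 595.6 -113.5   25.    21.5  119.9]
```

View pics/w11.png

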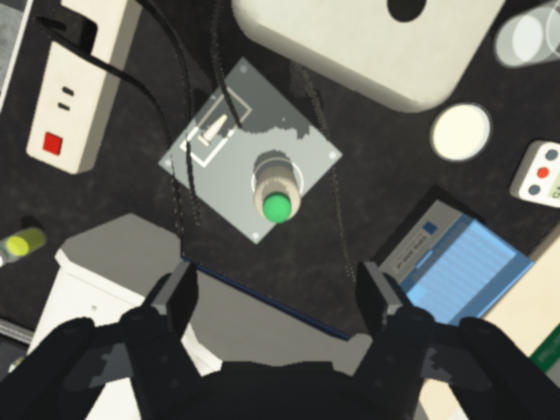

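The bottle stands on its round outline, with its base ring around (277,180) and its cap at (595.6, −113.5), about 1 mm from the target. The vial is at (25,243), beside the white machine. I'll turn to yaw 79, rise, and go over it.

Request:
apply_moves:
  motion:
    - [[0, 0, -30, 0, 0, 8.2, 0.3], [0, 0, -40, 0, 0, 8.2, 0.3], [0, 0, -30, 0, 0, 8.2, 0.3], [0, 0, -20, 0, 0, 8.2, 0.3], [0, 0, 0, 0, 0, 8.2, 0.3], [0, 0, 0, 0, 0, 0, 0.3]]

```text
time_s: 23.4
tool_pos: [0.5957, -0.1134, 0.3316]
eef_rot: [-179.9, 0.0, 78.7]
ft_force: [0.9, -0.2, 0.2]
gripper_width: 0.0558
finger_force: 0.0
```

Run:
```python
from h import *
go(.38,-.31,.33,79)
```

```text
turn [-0.1  0.  -0.3] shift [-234.2 -174.2    1.6] | 292.0 pos [ 0.5957 -0.1134  0.3316] [-179.9    0.    78.7] t 23.4 F [ 0.9 -0.2  0.2] w 55.8
```

Request:
apply_moves:
  motion:
    - [[-20, -40, 0, 0, 0, 0, 0.3], [-30, -38, 0, 0, 0, 0, 0.3], [-35, -32, 0, 0, 0, 0, 0.3], [-38, -28, 0, 0, 0, 0, 0.3], [-40, -20, 0, 0, 0, 0, 0.3], [-40, -16, 0, 0, 0, 0, 0.3], [-31, 0, 0, 0, 0, 0, 0.3], [0, 0, 0, 0, 0, 0, 0.3]]

```text
time_s: 24.2
tool_pos: [0.3773, -0.3132, 0.3318]
eef_rot: [-179.9, 0.1, 78.8]
ft_force: [-0.6, 0.3, 0.4]
gripper_width: 0.0554
finger_force: 0.0
```

Request:
apply_moves:
  motion:
    - [[0, 0, 0, 0, 0, 0, 0.3], [0, 0, 0, 0, 0, 0, 0.3]]

```text
time_s: 24.4
tool_pos: [0.3803, -0.3085, 0.3315]
eef_rot: [-179.9, -0.0, 79.1]
ft_force: [1.2, 0.4, 1.0]
gripper_width: 0.0554
finger_force: 0.0
```

Run:
```python
from h import *
f=grab('wrist','pics/w12.png');go(.372,-.329,.33,79)
```

```text
turn [-0.1 -0.   0.1] shift [-21.8  -4.3   1.7] | 22.0 pos [ 0.3804 -0.3084  0.3317] [-179.9   -0.    79.1] t 24.4 F [-0.8 -0.2 -0.3] w 55.4
```

View pics/w12.png

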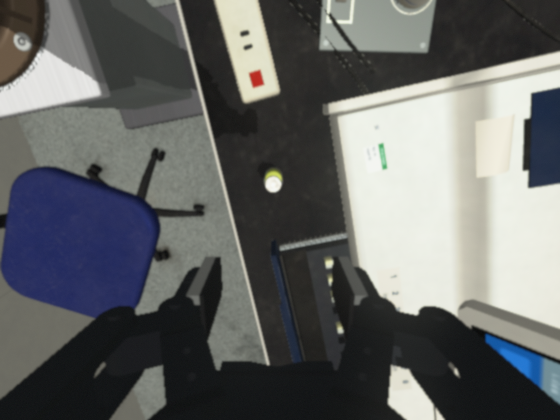

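The vial cap is at (274,183), with the machine edge at column 340 and the tray from row 240. Both leave clearance for the fingers.

Run:
```python
from h import *
f=load('pics/w12.png');g=cv2.cvtColor(f['bgr'],cv2.COLOR_BGR2GRAY);hsv=cv2.cvtColor(f['bgr'],cv2.COLOR_BGR2HSV)
w=comp((g>150)&(hsv[:,:,1]<60),(274,183));a=comp(g>90,(274,183))
print('cap',rect(f,w,.064),np.argwhere(w).mean(0)[::-1],'all',np.argwhere(a).mean(0)[::-1],a.sum())
r=rect(f,w,.064);go(r[0]/1e3,r[1]/1e3,.12,79)
```

```text
cap [ 371.5 -320.5   21.8   20.8  169.2] [272.75700935 183.72897196] all [272.96368715 181.10055866] 358
turn [-0.1 -0.   0.1] shift [-13.6  -6.5 211.7] | 212.0 pos [ 0.3804 -0.3084  0.3317] [-179.9   -0.    79.1] t 24.4 F [-0.8 -0.2 -0.3] w 55.4
```

Request:
apply_moves:
  motion:
    - [[-7, -3, 30, 0, 0, 0, 0.3], [-7, -4, 45, 0, 0, 0, 0.3], [0, 0, 45, 0, 0, 0, 0.3], [0, 0, 45, 0, 0, 0, 0.3], [0, 0, 40, 0, 0, 0, 0.3], [0, 0, 0, 0, 0, 0, 0.3], [0, 0, 0, 0, 0, 0, 0.3], [0, 0, 0, 0, 0, 0, 0.3]]

```text
time_s: 25.25
tool_pos: [0.3717, -0.3227, 0.1292]
eef_rot: [179.9, 0.1, 78.9]
ft_force: [-0.0, -0.5, 0.1]
gripper_width: 0.056
finger_force: 0.0
```

Run:
```python
from h import *
f=grab('wrist','pics/w13.png');g=cv2.cvtColor(f['bgr'],cv2.COLOR_BGR2GRAY);hsv=cv2.cvtColor(f['bgr'],cv2.COLOR_BGR2HSV)
f['tcp']=arm.get_state()['tool_pos'];u=under(f,.064)
w=comp((g>150)&(hsv[:,:,1]<60),u);r=rect(f,w,.064);print(u,'cap',r,np.argwhere(w).mean(0)[::-1],np.argwhere(w).min(0),np.argwhere(w).max(0))
go(r[0]/1e3,r[1]/1e3,.015,79)
```

```text
[277. 226.] cap [ 371.  -321.6   20.1   20.    21.7] [276.14655172 224.51206897] [211 262] [237 291]
turn [ 0.2  0.  -0.1] shift [  0.9  -1.  114.3] | 114.0 pos [ 0.3718 -0.3227  0.1293] [179.8   0.   78.9] t 25.3 F [0.2 0.4 0. ] w 55.3
```

View pics/w13.png

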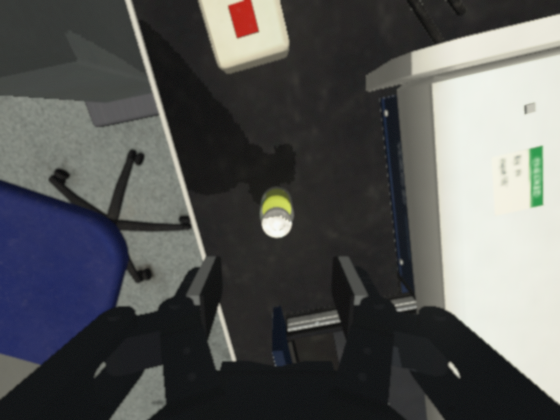

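The vial sits under the TCP at (277,222) and the fingers straddle it clear of the machine and tray. I'm descending to grip it. That used up my picture budget, so I'll check with numbers from here.

Request:
apply_moves:
  motion:
    - [[1, -1, 25, 0, 0, 0, 0.3], [0, 0, 35, 0, 0, 0, 0.3], [0, 0, 30, 0, 0, 0, 0.3], [0, 0, 15, 0, 0, 0, 0.3], [0, 0, 9, 0, 0, 0, 0.3], [0, 0, 0, 0, 0, 0, 0.3], [0, 0, 0, 0, 0, 0, 0.3]]

```text
time_s: 26.0
tool_pos: [0.3706, -0.3214, 0.0145]
eef_rot: [179.9, 0.0, 78.9]
ft_force: [0.4, 0.5, -0.6]
gripper_width: 0.0555
finger_force: 0.0
```

Request:
apply_moves:
  motion:
    - [[0, 0, 0, 0, 0, 0, -0.5], [0, 0, 0, 0, 0, 0, -0.6], [0, 0, 0, 0, 0, 0, -0.6], [0, 0, 0, 0, 0, 0, -0.6], [0, 0, 0, 0, 0, 0, -0.6]]
  force: 30

```text
time_s: 26.5
tool_pos: [0.3703, -0.3211, 0.0142]
eef_rot: [179.9, 0.0, 78.9]
ft_force: [-0.3, 1.6, 7.5]
gripper_width: 0.0263
finger_force: 29.0
```

Run:
```python
from h import *
go(.371,-.322,.0145,79)
```

```text
turn [ 0.1  0.  -0.1] shift [-0.7  0.8 -0.3] | 1.0 pos [ 0.3703 -0.3211  0.0142] [179.9   0.   78.9] t 26.5 F [-0.3  1.6  7.5] w 26.3
```

Request:
apply_moves:
  motion:
    - [[0, 0, 0, 0, 0, 0, -0.8], [0, 0, -10, 0, 0, 0, -0.8], [0, 0, -30, 0, 0, 0, -0.8], [0, 0, -45, 0, 0, 0, -0.8], [0, 0, -45, 0, 0, 0, -0.8], [0, 0, -45, 0, 0, 0, -0.8], [0, 0, -45, 0, 0, 0, -0.8], [0, 0, -45, 0, 0, 0, -0.8]]

```text
time_s: 27.3
tool_pos: [0.3686, -0.3208, 0.2807]
eef_rot: [-180.0, -0.0, 78.8]
ft_force: [1.1, 0.9, -0.0]
gripper_width: 0.0263
finger_force: 29.7
```

Request:
apply_moves:
  motion:
    - [[0, 0, -10, 0, 0, 0, -0.8], [0, 0, 0, 0, 0, 0, -0.8]]

```text
time_s: 27.5
tool_pos: [0.3701, -0.3213, 0.2901]
eef_rot: [179.8, 0.0, 78.9]
ft_force: [-0.4, 0.2, -1.2]
gripper_width: 0.0262
finger_force: 29.7
```

Run:
```python
from h import *
go(.5911,.3261,.28,79)
```

```text
turn [ 0.2  0.  -0.1] shift [677.7  93.4  10.1] | 684.0 pos [ 0.3701 -0.3213  0.2901] [179.8   0.   78.9] t 27.5 F [-0.4  0.2 -1.2] w 26.2
```

Request:
apply_moves:
  motion:
    - [[20, 3, 0, 0, 0, 0, -0.8], [40, 5, 0, 0, 0, 0, -0.8], [45, 6, 0, 0, 0, 0, -0.8], [45, 6, 0, 0, 0, 0, -0.8], [45, 6, 0, 0, 0, 0, -0.8], [45, 6, 0, 0, 0, 0, -0.8], [45, 6, 0, 0, 0, 0, -0.8], [45, 6, 0, 0, 0, 0, -0.8]]

```text
time_s: 28.3
tool_pos: [0.4755, -0.0037, 0.2867]
eef_rot: [-179.8, 0.0, 78.9]
ft_force: [1.0, -0.4, -0.3]
gripper_width: 0.0261
finger_force: 29.7
```

Request:
apply_moves:
  motion:
    - [[45, 6, 0, 0, 0, 0, -0.8], [45, 6, 0, 0, 0, 0, -0.8], [45, 6, 0, 0, 0, 0, -0.8], [45, 6, 0, 0, 0, 0, -0.8], [45, 6, 0, 0, 0, 0, -0.8], [45, 7, 0, 0, 0, 0, -0.8], [30, 5, 0, 0, 0, 0, -0.8], [0, 0, 0, 0, 0, 0, -0.8]]

```text
time_s: 29.1
tool_pos: [0.5745, 0.2858, 0.2845]
eef_rot: [-179.8, 0.1, 79.2]
ft_force: [-0.4, 0.3, -0.9]
gripper_width: 0.026
finger_force: 29.7
```

Run:
```python
from h import *
go(.5911,.3261,.28,79)
```

```text
turn [-0.2  0.1  0.2] shift [42.7  8.6  4.5] | 44.0 pos [0.5745 0.2858 0.2845] [-1.798e+02  1.000e-01  7.920e+01] t 29.1 F [-0.4  0.3 -0.9] w 26.0
```

Request:
apply_moves:
  motion:
    - [[25, 5, 20, 0, 0, 0, -0.8], [17, 4, 20, 0, 0, 0, -0.8], [0, 0, 20, 0, 0, 0, -0.8], [0, 0, 10, 0, 0, 0, -0.8], [0, 0, 0, 0, 0, 0, -0.8], [0, 0, 0, 0, 0, 0, -0.8], [0, 0, 0, 0, 0, 0, -0.8]]

```text
time_s: 29.8
tool_pos: [0.5931, 0.3197, 0.2195]
eef_rot: [179.9, -0.1, 78.8]
ft_force: [0.3, 0.4, 0.5]
gripper_width: 0.0262
finger_force: 29.7
```

Run:
```python
from h import *
go(.5911,.3261,.021,79)
f=grab('wrist','pics/w14.png');g=cv2.cvtColor(f['bgr'],cv2.COLOR_BGR2GRAY)
f['tcp']=arm.get_state()['tool_pos'];print(under(f,.006))
# board long edges/bounds near the circle + heater/right-side clearance: bright profile rows
m=(g>85).astype(np.uint8)
u=under(f,.006).astype(int)
print('row',[(i,int(g[u[1]-25,i])) for i in range(120,440,16)])
```

```text
turn [ 0.1 -0.1 -0.2] shift [  5.9  -3.2 198.5] | 199.0 pos [0.5931 0.3197 0.2195] [ 1.799e+02 -1.000e-01  7.880e+01] t 29.8 F [0.3 0.4 0.5] w 26.2
[277. 182.]
row [(120, 27), (136, 29), (152, 70), (168, 173), (184, 98), (200, 99), (216, 101), (232, 103), (248, 105), (264, 223), (280, 215), (296, 218), (312, 59), (328, 55), (344, 55), (360, 52), (376, 52), (392, 56), (408, 106), (424, 123)]
```

Run:
```python
from h import *
f=load('pics/w8.png');print(ray(f,[(300,38),(345,70),(410,115)],0).round(3))
f=load('pics/w7.png');print(ray(f,[(404,110),(403,230)],0).round(3),ray(f,[(404,110),(403,230)],.06).round(3))
```

```text
[[0.442 0.49  0.   ]
 [0.499 0.488 0.   ]
 [0.588 0.485 0.   ]]
[[0.447 0.5   0.   ]
 [0.591 0.488 0.   ]] [[0.443 0.477 0.06 ]
 [0.564 0.467 0.06 ]]
```

Request:
apply_moves:
  motion:
    - [[0, 0, 0, 0, 0, -7.5, -0.8], [0, 0, 0, 0, 0, -7.5, -0.8], [0, 0, 0, 0, 0, -7.5, -0.8], [0, 0, 0, 0, 0, -7.5, -0.8], [0, 0, 0, 0, 0, -7.5, -0.8], [0, 0, 0, 0, 0, -7.5, -0.8], [0, 0, 0, 0, 0, 0, -0.8], [0, 0, 0, 0, 0, 0, -0.8]]

```text
time_s: 30.65
tool_pos: [0.5929, 0.3201, 0.219]
eef_rot: [179.9, -0.0, 123.6]
ft_force: [0.0, -0.2, 0.5]
gripper_width: 0.0265
finger_force: 29.6
```

Run:
```python
from h import *
go(.5911,.3261,.021,124)
```

```text
turn [ 0.1 -0.  -0.4] shift [  6.    1.9 198. ] | 198.0 pos [0.5929 0.3201 0.219 ] [179.9  -0.  123.6] t 30.6 F [ 0.  -0.2  0.5] w 26.5
```

Request:
apply_moves:
  motion:
    - [[6, 2, 25, 0, 0, 0, -0.8], [0, 0, 45, 0, 0, 0, -0.8], [0, 0, 45, 0, 0, 0, -0.8], [0, 0, 40, 0, 0, 0, -0.8], [0, 0, 22, 0, 0, 0, -0.8], [0, 0, 10, 0, 0, 0, -0.8], [0, 0, 0, 0, 0, 0, -0.8], [0, 0, 0, 0, 0, 0, -0.8]]

```text
time_s: 31.45
tool_pos: [0.5919, 0.3267, 0.0327]
eef_rot: [179.9, 0.0, 123.8]
ft_force: [-0.8, 0.3, 0.2]
gripper_width: 0.0266
finger_force: 29.6
```

Run:
```python
from h import *
go(.5911,.3261,.0205,124)
```

```text
turn [ 0.1  0.  -0.2] shift [-0.  -1.  12.2] | 12.0 pos [0.5919 0.3267 0.0327] [179.9   0.  123.8] t 31.4 F [-0.8  0.3  0.2] w 26.6
```

Request:
apply_moves:
  motion:
    - [[0, 0, 6, 0, 0, 0, -0.8], [0, -1, 4, 0, 0, 0, -0.8], [0, 0, 1, 0, 0, 0, -0.8], [0, 0, 0, 0, 0, 0, -0.8], [0, 0, 0, 0, 0, 0, -0.8]]

```text
time_s: 31.95
tool_pos: [0.5902, 0.3258, 0.0205]
eef_rot: [180.0, -0.0, 123.9]
ft_force: [-0.2, -0.9, -0.4]
gripper_width: 0.0262
finger_force: 29.8
```

Run:
```python
from h import *
go(.5911,.3261,.0202,124)
```

```text
turn [ 0.  -0.  -0.1] shift [-0.3  0.9  0.3] | 1.0 pos [0.5902 0.3258 0.0205] [180.   -0.  123.9] t 31.9 F [-0.2 -0.9 -0.4] w 26.2
```

Release, narrow opening, then rise.

Request:
apply_moves:
  motion:
    - [[0, 0, 0, 0, 0, 0, -0.2], [0, 0, 0, 0, 0, 0, 0.1], [0, 0, 0, 0, 0, 0, 0.1], [0, 0, 0, 0, 0, 0, 0.1], [0, 0, -15, 0, 0, 0, 0.1], [0, 0, -35, 0, 0, 0, 0.1], [0, 0, -45, 0, 0, 0, 0.1], [0, 0, -45, 0, 0, 0, 0.1]]

```text
time_s: 32.75
tool_pos: [0.5899, 0.3254, 0.1628]
eef_rot: [-180.0, 0.0, 123.9]
ft_force: [0.0, 0.6, 0.2]
gripper_width: 0.0471
finger_force: 0.0
```

Request:
apply_moves:
  motion:
    - [[0, 0, -45, 0, 0, 0, 0.1], [0, 0, -15, 0, 0, 0, 0.1], [0, 0, 0, 0, 0, 0, 0.1], [0, 0, 0, 0, 0, 0, 0.1], [0, 0, 0, 0, 0, 0, 0.1]]

```text
time_s: 33.25
tool_pos: [0.5891, 0.3254, 0.2187]
eef_rot: [-179.8, -0.0, 123.9]
ft_force: [0.0, 0.6, 0.5]
gripper_width: 0.0471
finger_force: 0.0
```

Run:
```python
from h import *
f=grab('wrist','pics/w15.png');g=cv2.cvtColor(f['bgr'],cv2.COLOR_BGR2GRAY);hsv=cv2.cvtColor(f['bgr'],cv2.COLOR_BGR2HSV)
f['tcp']=arm.get_state()['tool_pos'];u=under(f,.070);u0=under(f,.03);go(.59,.326,.2,124)
ye=(hsv[:,:,0]>22)&(hsv[:,:,0]<45)&(hsv[:,:,1]>90)&(hsv[:,:,2]>80)
m=comp(ye,u0);P=np.argwhere(m)[:,::-1];print('label',m.sum(),ray(f,[P.mean(0)],.03).round(4),P.min(0),P.max(0),u,u0)
w=comp((g>215)&(hsv[:,:,1]<60),u);P=np.argwhere(w)[:,::-1];print('cap',w.sum(),rect(f,w,.070),P.min(0),P.max(0))
# cassette check
def L(p):  # long board frame
    a=np.radians(-11.1);d=np.array(p)-[540.1,336.1];return np.round([d@[np.cos(a),np.sin(a)],d@[-np.sin(a),np.cos(a)]],1)
print(L(rect(f,w,.070)[:2]))
c=np.array([[497.9,344.4]])
```

```text
turn [-0.2 -0.  -0.1] shift [ 0.   1.  18.6] | 19.0 pos [0.5892 0.3254 0.2186] [-179.8   -0.   123.9] t 33.3 F [-0.1 -0.  -0. ] w 46.9
label 188 [[0.5854 0.3316 0.03  ]] [268 175] [288 189] [277. 197.] [277. 188.]
cap 1005 [583.9 337.7  51.2  50.5 124. ] [254 157] [306 209]
[42.7 10. ]
```

Run:
```python
from h import *
f=load('pics/w15.png');g=cv2.cvtColor(f['bgr'],cv2.COLOR_BGR2GRAY);hsv=cv2.cvtColor(f['bgr'],cv2.COLOR_BGR2HSV)
a=np.radians(-11.1)
def L(p): d=np.array(p)-[540.1,336.1];return np.round([d@[np.cos(a),np.sin(a)],d@[-np.sin(a),np.cos(a)]],1)
w=cv2.morphologyEx(((g>150)&(hsv[:,:,1]<60)).astype(np.uint8),cv2.MORPH_OPEN,cv2.getStructuringElement(2,(9,9)))
for t in (215,230):
    w=cv2.morphologyEx((g>t).astype(np.uint8),cv2.MORPH_OPEN,cv2.getStructuringElement(2,(7,7)))
    n,l,st,c=cv2.connectedComponentsWithStats(w)
    for i in range(1,n):
        if 100<st[i,4]<4000 and c[i][1]<260 and 150<c[i][0]<330: print(t,c[i].round(),st[i,4],'at.070',L(rect(f,l==i,.07)[:2]),'at.011',rect(f,l==i,.011),L(rect(f,l==i,.011)[:2]))
```

```text
215 [195. 103.] 282 at.070 [-61.5   9.2] at.011 [468.3 350.4  21.3  18.4 168.1] [-73.2   0.2]
215 [230. 138.] 426 at.070 [-21.7   8.6] at.011 [515.2 340.5  33.6  18.4 168.1] [-25.3  -0.5]
215 [279. 197.] 545 at.070 [49.9 -1.5] at.011 [597.3 312.   31.9  31.6  38.9] [ 60.8 -12.6]
230 [195. 103.] 248 at.070 [-62.3   8.9] at.011 [467.3 350.2  18.9  17.7 168.1] [-74.2  -0.2]
230 [231. 138.] 357 at.070 [-20.4   8.3] at.011 [516.6 339.8  29.1  16.  168.1] [-23.8  -0.9]
230 [278. 197.] 393 at.070 [50.6 -1.2] at.011 [598.1 312.2  26.8  24.8 124. ] [ 61.5 -12.3]
```

```bash
python3 -c "
from station import arm
print(arm.sign_off())"
```

```text
the job is handed in; nothing more can be done
None
```

I placed all four pieces on their outlines and handed the job in at about 33 s, with no verdict returned; images put the bottle and vial within about 3 mm, the cassette about 3 mm off along its outline and the microtube centred by eye, but I viewed 15 pictures, one over the 14 allowed.

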